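# Build the sieve stack on the shaker

### The arm

A 6-joint arm with a two-finger parallel gripper is mounted at the origin on a cart in front of the work surface, level with it; the furniture and walls round the work are solid. World frame = base frame: x ahead of the robot, y to its left, z up, the work surface at z = 0. Lengths are in mm, angles in rad, forces in N, time in s.
With the tool pointing down it reaches from about 400 to 925 mm from the base axis. Payload 12.5 kg.
Tool frame: the origin (TCP) lies at the very end of the fingers, on their centre line; the grasp point (between the pads) lies 19 mm behind it; z points along the fingers, y is the line along which they close (so a half turn about z gives the same grasp; the last joint's range is limited). The gripper opens to 95 mm and grips with 3 to 60 N. Pads are 20 mm wide; open, the fingers measure 119 mm over their backs; the gripper's body (75 mm by 180 mm) begins 59 mm behind the grasp point.
Start: joints at [1.119, 0.491, 1.559, -0, 1.092, -0.106], TCP at [211.829, 588.03, 176.861] pointing down, gripper open.
Joint ranges: [-3.1, 3.1], [-0.84, 2.19], [0.05, 2.79], [-1.13, 4.28], [0.06, 2.93], [-2.69, 2.69]. Speed limits (rad/s): [2.22, 2.22, 2.79, 3.14, 3.14, 3.14].

### API

Orientations are given as [roll, pitch, yaw] about the fixed x, y, z axes, in that order (R = Rz(yaw) Ry(pitch) Rx(roll)).
In Python, from cell import state, imaging, env, spot_in, mark_of gives the robot as it stands. The module is installed in compiled form; this text tells all that it offers.
- The arm moves only by the tool step_arm, never from a script. Its argument "increments" is a list of rows, each an object with "slide": the shift along the tool's x, y, z in m, a list of three; "roll": the turn about the tool's z in rad. A call has 1 to 5 rows; each row is the pose to reach, as a shift and turn from the pose commanded when the call began, along the tool's axes at that moment; what a row does not reach only later rows make up. A row lasts 1/8 s, in which the tool goes at most 62.5 mm and 10.7 degrees, less where a joint would pass 70% of its speed; a pose out of reach is approached as far as the arm can. A call with a gripper value outside its range is refused whole. "fingers" is the opening, from 0 (shut) to 1 (fully open), set as the call begins (left out, the last holds). The fingers move at their own pace and stop on an object; the grip force is fixed at half the most. Time passes only in rows, so rows that repeat a pose let the fingers close. It gives the time, the measured TCP pose, the force, the opening and the grip force at its end, in the units of the state.
- state(): the state, without advancing time (a new reading comes with each control period).
- imaging.read_camera(name): name is "scene" or "top" or "wrist"; returns a dict with "color" (400x640x3 uint8, red, green, blue), "z_map" (400x640 float32, mm along the optical axis (not along the pixel's ray), 0 where there is no reading), "intrinsics" (3x3 intrinsics, pixels), "camera_from_world" (4x4, takes a point from world to camera coordinates). Camera axes: x right, y up, looking along -z (the intrinsics and any distortion apply to the point x, -y, -z); pixel columns grow to the right and rows downward; lengths in mm; the calibration is good to about 2 mm. A picture is of the moment at which its call begins.
- env.job_done(): hands the job in; it is judged then, once.
Trained networks look in the newest picture that a camera, given by its name, has taken for a name from the list of things; names that differ only in an ending like _2 or _b are one class to them, and where a whole thing is asked for, a point or a joint stands for the part that bears it (a point fixed in the world has none). Each returns a list of dicts, best first, with "confidence" (0 to 1); they miss things now and then, are a little off and sometimes report something else, mostly with a low value. They report only what shows in the picture. A call takes as long as a camera call. They do not tell look-alikes from the thing itself.
- spot_in(camera, target): "bbox" ([left, top, right, bottom] in pixels, round what is visible of it).
- mark_of(camera, target): "uv" ([column, row] in pixels: a listed point, or the origin of a listed thing).
The state is a dict: "t": time; "joints": joint angles; "qvel": joint speeds; "tau": joint torques, N m; "eef_pos": TCP position; "tcp_rot": TCP orientation; "ft_force": force on the tool from outside, world axes, zero at the start; "moment": the same for the moment, N m; "opening": opening from 0.0 (shut) to 1.0 (fully open); "grip_force": force on a finger pad.
Only numpy, scipy, OpenCV 4.12 (cv2) and the standard library are available. Lean on these libraries where they do the work, as an engineer would, in place of code of your own. Each camera call takes 0.05 s, during which the arm holds its last target. There are 200 camera calls.

### The job

Set up the small sieve shaker for a run with the brass sieve set, one part at a time from the bottom up: the receiver pan in the ring on the shaker, on it the fine sieve, then the medium, then the coarse one, and the lid on top, each level and fully home in the part below. The steel-framed sieve, the moisture tin and the brush are not wanted: leave them where they are.

Things in the scene. Friction and masses are not known exactly. Their poses are not given: they have to be found in the camera images.
- shaker: Sieve shaker, fixed: grey housing 114 x 114 x 38 mm, control strip on its -x side, round aluminium table 84 mm across on top. On the table stands the locating ring for the stack (56 mm inside, 62 outside), rim 59 mm above the bench; a part seated in it has its origin 52 mm above the shaker's. Origin: on the bench, straight below the ring's centre; z up.
- pan: Receiver pan: closed brass floor, brass all over. Brass, 0.12 kg, frame 62 mm outside, 36 mm high, a straight wall to grip (tips 9 mm or more above its bottom clear the part below). Its foot (53 mm, 7 mm high, tapered to 47) drops into the 56 mm mouth below until the shoulder rests on that rim: origin 29 mm above the lower part's (52 over the shaker's). Origin: centre of underside; z up.
- fine_sieve: Fine sieve: cloth looks a plain dull grey disc. Brass, 0.12 kg, frame 62 mm outside, 36 mm high, a straight wall to grip (tips 9 mm or more above its bottom clear the part below). Its foot (53 mm, 7 mm high, tapered to 47) drops into the 56 mm mouth below until the shoulder rests on that rim: origin 29 mm above the lower part's. Origin: centre of underside; z up.
- medium_sieve: Medium sieve: steel wire cloth of 5 mm pitch. Brass, 0.12 kg, frame 62 mm outside, 36 mm high, a straight wall to grip (tips 9 mm or more above its bottom clear the part below). Its foot (53 mm, 7 mm high, tapered to 47) drops into the 56 mm mouth below until the shoulder rests on that rim: origin 29 mm above the lower part's. Origin: centre of underside; z up.
- coarse_sieve: Coarse sieve: wide steel wire mesh, 10.5 mm pitch. Brass, 0.12 kg, frame 62 mm outside, 36 mm high, a straight wall to grip (tips 9 mm or more above its bottom clear the part below). Its foot (53 mm, 7 mm high, tapered to 47) drops into the 56 mm mouth below until the shoulder rests on that rim: origin 29 mm above the lower part's. Origin: centre of underside; z up.
- lid: Lid: brass disc 62 mm across, 7 to 12 mm above its underside, 0.12 kg, with the same 53 mm foot, 7 mm high, below it that drops into the coarse sieve's mouth (origin then 29 mm above that sieve's). Black knob in the middle to grip: 22 mm in diameter from 24 to 42 mm above the underside, on a thinner neck. Origin: centre of underside; z up.
- steel_sieve: A sieve of the same size and shape but with a silvery steel frame, of another set. Bystander. Origin: centre of the underside; z up.
- tin: White round moisture tin with its lid on, 64 mm in diameter, 34 mm high. Bystander. Origin: centre of the underside; z up.
- brush: Flat sieve brush with a wooden handle, 198 x 39 x 11 mm, lying at the far side of the work. Bystander. Origin: centre of the underside; its length is its y axis.
There are look-alikes about, which are no part of the job. Leave any blue look-alike of the coarse_sieve alone.

How it is judged:
By the outcome, as a careful person would: the job done as asked, in the order asked, and still so for the second after the job is handed in, with the robot touching nothing.
It also fails if it takes over 109 s, if anything falls off the work surface, if the arm or the gripper's body presses on something with over 40 N, if the wrist force passes 120 N, or if a joint passes its speed limit or range.

## Working session

There is one attempt and no reset: what is moved stays moved. The work goes in short steps, Python scripts to look and compute and a tool call to move; the robot and the scene stay as the last step left them, time stands still between calls to the robot, and variables do not carry over. Pictures are saved under pics/ and viewed, at most 14 in all, crops included, and the job is handed in when it is done.

Besides the shell and the picture viewer there is one more tool, called as name(argument=value, ...) on one line, values as JSON. step_arm: Moves the arm, as the interface text tells. Its arguments: {"type":"object","properties":{"increments":{"type":"array"},"fingers":{"type":"number"}},"required":["increments"]}

```bash
mkdir -p pics
cat > h.py <<'E'
import numpy as np, cv2
from cell import state, imaging, env, spot_in, mark_of
def cam(n):
    return imaging.read_camera(n)
def pts(c):
    z=c["z_map"];K=c["intrinsics"];h,w=z.shape
    v,u=np.mgrid[:h,:w]
    P=np.stack([(u-K[0,2])/K[0,0]*z,-(v-K[1,2])/K[1,1]*z,-z],-1)
    T=np.linalg.inv(c["camera_from_world"])
    W=P@T[:3,:3].T+T[:3,3]
    W[z<=0]=np.nan
    return W
def save(c,n): cv2.imwrite("pics/"+n,c["color"][...,::-1])
E
python3 - <<'E'
from h import *
np.set_printoptions(precision=1,suppress=True)
print(state())
for n in("top","scene"):
    c=cam(n);save(c,n+"1.png");W=pts(c);np.save(n+"1.npy",W)
    T=np.linalg.inv(c["camera_from_world"]);print(n,T[:3,3],c["intrinsics"].ravel())
    for t in "shaker pan fine_sieve medium_sieve coarse_sieve lid steel_sieve tin brush".split():
        print(t,[(np.round(d["bbox"]),round(d["confidence"],2)) for d in spot_in(n,t)][:5])
E
```

```text
{'t': 0.0, 'joints': array([ 1.1,  0.5,  1.6, -0. ,  1.1, -0.1]), 'qvel': array([ 0., -0., -0.,  0., -0., -0.]), 'tau': array([  0. , -61.3, -25.8,   0.1,   0. ,  -0. ]), 'eef_pos': array([211.7, 587.8, 176.3]), 'tcp_rot': array([-3.1, -0. ,  2.8]), 'ft_force': array([ 0.9, -0.3,  0.1]), 'moment': array([-0., -0., -0.]), 'grip_force': 0.0, 'opening': 0.9970598671067136}
top [ 434.2    6.9 1063.5] [391.9   0.  320.3   0.  391.9 200.6   0.    0.    1. ]
shaker [(array([204., 228., 249., 277.]), 0.79)]
pan [(array([344., 251., 372., 277.]), 0.65)]
fine_sieve [(array([281., 239., 306., 264.]), 0.6)]
medium_sieve [(array([276., 182., 300., 200.]), 0.61), (array([406., 244., 432., 268.]), 0.59)]
coarse_sieve [(array([218., 179., 241., 201.]), 0.92), (array([323., 212., 346., 234.]), 0.71)]
lid [(array([327., 132., 401., 154.]), 0.65), (array([278., 178., 301., 200.]), 0.64)]
steel_sieve [(array([345., 174., 368., 198.]), 0.54)]
tin [(array([410., 178., 432., 204.]), 0.9), (array([217., 180., 242., 203.]), 0.55)]
brush [(array([330., 134., 398., 152.]), 0.75)]
scene [ 150.8 -483.6  647.1] [400.7   0.  322.8   0.  400.7 192.4   0.    0.    1. ]
shaker [(array([174., 148., 241., 201.]), 0.64)]
pan [(array([276., 245., 315., 279.]), 0.81), (array([404., 238., 440., 277.]), 0.73)]
fine_sieve [(array([237., 195., 263., 224.]), 0.57)]
medium_sieve []
coarse_sieve [(array([248., 134., 272., 158.]), 0.85), (array([176., 151., 243., 198.]), 0.66), (array([343., 195., 374., 222.]), 0.16)]
lid [(array([290., 164., 313., 186.]), 0.88), (array([340., 292., 374., 330.]), 0.2)]
steel_sieve [(array([346., 193., 376., 224.]), 0.97)]
tin [(array([404., 239., 442., 274.]), 0.62)]
brush [(array([374., 168., 431., 217.]), 0.69), (array([170., 147., 242., 199.]), 0.62)]
```

Run:
```python
import cv2
a=cv2.imread("pics/top1.png")[120:300,190:450];cv2.imwrite("pics/top1c.png",cv2.resize(a,None,fx=3,fy=3,interpolation=cv2.INTER_CUBIC))
a=cv2.imread("pics/scene1.png")[120:340,160:460];cv2.imwrite("pics/scene1c.png",cv2.resize(a,None,fx=2.6,fy=2.6,interpolation=cv2.INTER_CUBIC))
```

```text
(no output)
```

View pics/top1c.png

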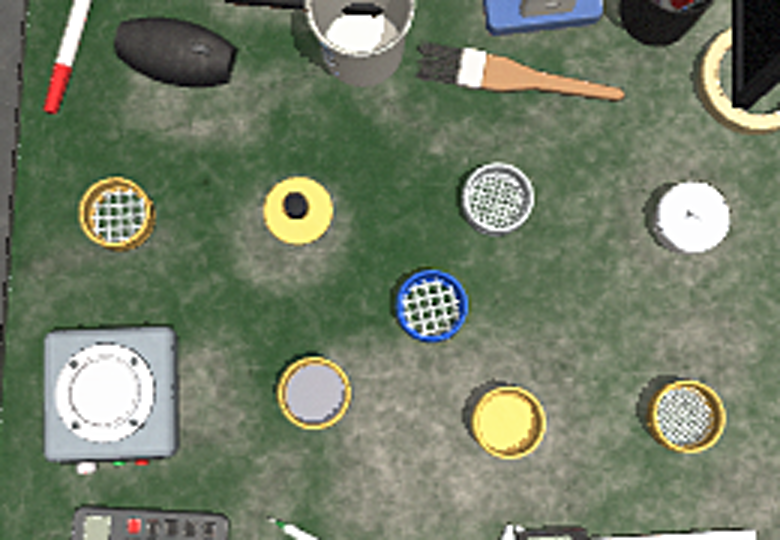

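View pics/scene1c.png

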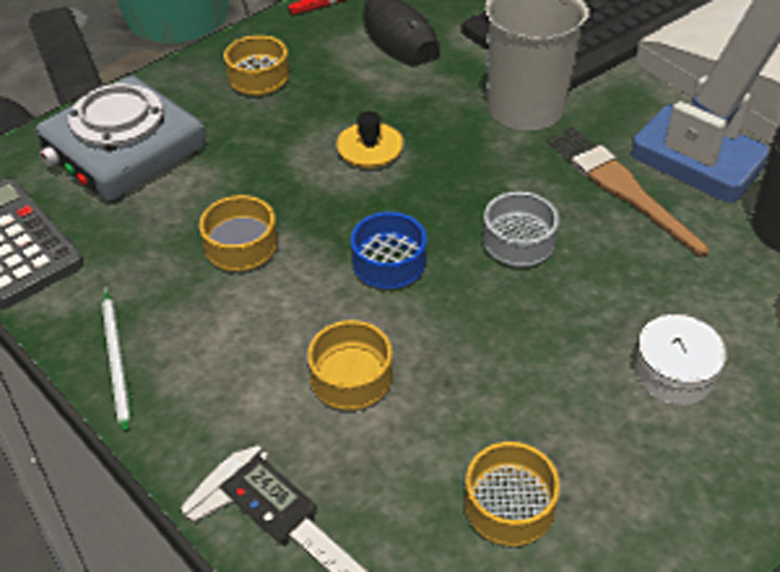

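The top view shows, in full-image pixels: coarse (229,191), lid (289,190), blue look-alike (334,222), steel (356,187), tin (420,192), shaker (225,251), fine (295,251), pan (359,261), medium (419,259). The scene view agrees with this. Next I'll fit the centres from depth.

```bash
cat >> h.py <<'E'
from scipy.optimize import least_squares
def fit(W,xy,zlo,zhi,rad,R=None):
    m=np.isfinite(W[...,2])&(W[...,2]>zlo)&(W[...,2]<zhi)&(np.hypot(W[...,0]-xy[0],W[...,1]-xy[1])<rad)
    p=W[m];q=p[:,:2]
    if R is None:
        (cx,cy),r=cv2.minEnclosingCircle(q.astype(np.float32)); return np.array([cx,cy]),r,len(q),np.median(p[:,2])
    s=least_squares(lambda c:np.hypot(*(q-c).T)-R,q.mean(0),loss="soft_l1")
    return s.x,R,len(q),np.median(p[:,2])
E
python3 - <<'E'
from h import *
np.set_printoptions(precision=1,suppress=True)
for n in("top","scene"):
  W=np.load(n+"1.npy")
  px={"top":dict(coarse=(229,191),lid=(289,190),shaker=(225,251),fine=(295,251),pan=(359,261),medium=(419,259),steel=(356,187),blue=(334,222),tin=(420,192))}
  if n=="top":
    g={k:W[v-2:v+3,u-2:u+3].reshape(-1,3).mean(0) for k,(u,v) in px["top"].items()}; print({k:v for k,v in g.items()})
  for k,v in g.items():
    lo,hi=(28,42) if k not in("lid","shaker") else ((5,16) if k=="lid" else (54,64))
    try:print(n,k,fit(W,v[:2],lo,hi,48),fit(W,v[:2],lo,hi,48,29.5)[0])
    except Exception as e:print(k,e)
# unused area z
print(np.nanmedian(np.load("top1.npy")[200:240,250:280,2]))
E
```

```text
{'coarse': array([nan, nan, nan]), 'lid': array([635.2,  85.6,  38. ]), 'shaker': array([471.3, 244.3,  49.8]), 'fine': array([475.1,  67.2,  13.1]), 'pan': array([ 451.2, -103.5,    9. ]), 'medium': array([ 458.6, -264.2,    6.8]), 'steel': array([652.5, -96.1,   6.6]), 'blue': array([555.2, -36.4,   3.6]), 'tin': array([ 635.9, -265.2,   33.1])}
coarse Initial guess is outside of provided bounds
top lid (array([629.7,  90.3]), 45.42223358154297, 342, np.float64(11.329498520839707)) [642.5  87.8]
top shaker (array([476.3, 244.8]), 38.215579986572266, 112, np.float64(57.34326112628838)) [472.6 245.2]
top fine (array([475.6,  67.5]), 30.843555450439453, 89, np.float64(34.700506571977485)) [475.5  67.3]
top pan (array([ 452.1, -101.9]), 31.109207153320312, 97, np.float64(34.64266933203976)) [ 452.5 -101.6]
top medium (array([ 460.2, -258.1]), 31.4512996673584, 110, np.float64(34.278514119823626)) [ 459.8 -257.3]
top steel (array([651.6, -92.7]), 31.13747787475586, 96, np.float64(35.064865300218116)) [651.  -92.7]
top blue (array([553.6, -34.4]), 31.066688537597656, 93, np.float64(34.95
[... 567 characters left out ...]
at64(33.18535983790554)) [ 448.7 -102.7]
scene medium (array([ 456. , -257.6]), 32.673797607421875, 298, np.float64(33.51474616558778)) [ 456.1 -258.6]
scene steel (array([647.8, -94.1]), 31.540145874023438, 181, np.float64(33.262091104382534)) [647.4 -93.7]
scene blue (array([549.9, -35.1]), 31.9558162689209, 189, np.float64(32.91921073707613)) [549.4 -35.3]
scene tin (array([ 633.3, -268.8]), 32.69065856933594, 703, np.float64(32.29433380220166)) [ 633.1 -268. ]
0.951242773492595
  return _methods._mean(a, axis=axis, dtype=dtype,
  ret = ret.dtype.type(ret / rcount)
h.py:20: RuntimeWarning: Mean of empty slice.
  s=least_squares(lambda c:np.hypot(*(q-c).T)-R,q.mean(0),loss="soft_l1")
  ret = um.true_divide(
```

step_arm(increments=[{"slide":[-0.052,-0.032,0],"roll":-0.1},{"slide":[-0.104,-0.065,0],"roll":-0.2},{"slide":[-0.156,-0.097,0],"roll":-0.3},{"slide":[-0.208,-0.129,0],"roll":-0.346},{"slide":[-0.26,-0.161,0],"roll":-0.346}], fingers=1)

```text
t: 1.62
eef_pos: [402.9, 346.9, 177.1]
tcp_rot: [3.141, 0.001, -3.141]
ft_force: [0.3, 0.6, 1.3]
opening: 0.997
grip_force: 0.0
```

Run:
```python
from h import *
np.set_printoptions(precision=4,suppress=True)
s=state();print(s["eef_pos"],s["tcp_rot"],s["joints"],s["t"])
```

```text
[402.9358 346.87   177.0794] [ 3.1412  0.0005 -3.1405] [ 0.5865  0.3582  1.787   0.0001  0.9957 -0.9854] 1.625
```

step_arm(increments=[{"slide":[-0.006,-0.06,0]},{"slide":[-0.012,-0.12,0]},{"slide":[-0.019,-0.18,0]},{"slide":[-0.025,-0.24,0]},{"slide":[-0.032,-0.3,0]}])

```text
invalid input at $.increments[0]: expected keys slide, roll
```

step_arm(increments=[{"slide":[-0.006,-0.06,0]},{"slide":[-0.012,-0.11,0]},{"slide":[-0.016,-0.149,0.02]},{"slide":[-0.016,-0.149,0.06]},{"slide":[-0.016,-0.149,0.06]}])

```text
invalid input at $.increments[0]: expected keys slide, roll
```

Run:
```python
from h import *
np.set_printoptions(precision=1,suppress=True)
s=state();print(s["eef_pos"])
c=cam("wrist");save(c,"w1.png");W=pts(c)
print(np.linalg.inv(c["camera_from_world"]))
print(fit(W,(450.6,-102),31,40,40),fit(W,(450.6,-102),31,40,40,29.5))
c=cam("top");W=pts(c)
print(fit(W,(640,245),28,42,48),fit(W,(640,245),28,42,48,29.5)[0])
print("lid",fit(W,(638,88),4,16,38),"knob",fit(W,(638,88),34,48,25),"ring",fit(W,(471,245),54,64,36))
m=np.nan_to_num(W[...,2],nan=0)>60
for x0 in range(350,800,50): print(x0,[int(np.nanmax(np.where((W[...,0]//50*50==x0)&(W[...,1]//50*50==y0),W[...,2],-1))) for y0 in range(-400,400,50)])
```

```text
[402.9 346.9 177.1]
[[ -0.   -1.   -0.3 324.3]
 [  1.   -0.    0.  345.5]
 [ -0.   -0.3   1.  384.1]
 [  0.    0.    0.    1. ]]
  return _methods._mean(a, axis=axis, dtype=dtype,
  ret = ret.dtype.type(ret / rcount)
h.py:20: RuntimeWarning: Mean of empty slice.
  s=least_squares(lambda c:np.hypot(*(q-c).T)-R,q.mean(0),loss="soft_l1")
  ret = um.true_divide(
Traceback (most recent call last):
  File "h.py", line 20, in fit
    s=least_squares(lambda c:np.hypot(*(q-c).T)-R,q.mean(0),loss="soft_l1")
ValueError: Initial guess is outside of provided bounds
```

View pics/w1.png

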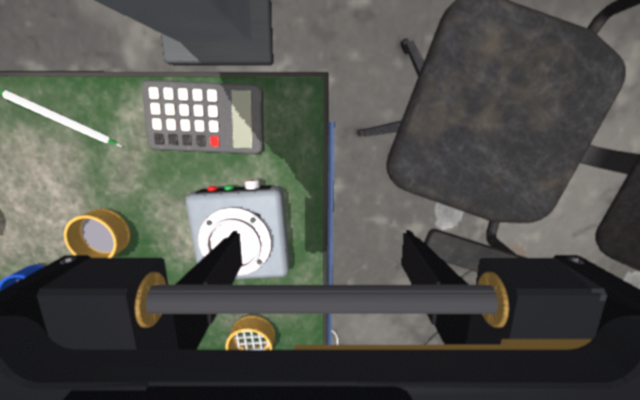

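The wrist view shows the shaker ring at (235,243), with the fingers near (240,240) and (408,240). The moves were refused because every row needs a roll, so I'll resend them.

step_arm(increments=[{"slide":[-0.006,-0.06,0],"roll":0},{"slide":[-0.012,-0.12,0],"roll":0},{"slide":[-0.019,-0.18,0],"roll":0},{"slide":[-0.025,-0.24,0],"roll":0},{"slide":[-0.032,-0.3,0],"roll":0}])

```text
t: 2.3
eef_pos: [434.0, 46.6, 177.1]
tcp_rot: [3.142, 0.001, -3.141]
ft_force: [1.9, 0.0, -0.5]
opening: 1.0
grip_force: 0.0
```

step_arm(increments=[{"slide":[-0.006,-0.06,0],"roll":0},{"slide":[-0.012,-0.11,0],"roll":0},{"slide":[-0.016,-0.149,0.02],"roll":0},{"slide":[-0.016,-0.149,0.06],"roll":0},{"slide":[-0.016,-0.149,0.06],"roll":0}])

```text
t: 2.92
eef_pos: [448.7, -100.5, 115.3]
tcp_rot: [3.14, -0.004, 3.141]
ft_force: [0.4, -0.5, 0.9]
opening: 0.999
grip_force: 0.0
```

```bash
cat > look.py <<'E'
import sys
from h import *
np.set_printoptions(precision=1,suppress=True)
def F(l,*a):
    try: print(l,*fit(*a)[:4:1],fit(*a,29.5)[0] if a[4]>30 else "")
    except Exception as e: print(l,"none")
s=state();print(s["eef_pos"])
c=cam("wrist");save(c,sys.argv[1]);W=pts(c)
F("wrist under",W,s["eef_pos"][:2],28,42,48)
F("wrist ring",W,(471,245),54,64,36)
E
python3 look.py w2.png 2>/dev/null; python3 - 2>/dev/null <<'E'
from h import *
np.set_printoptions(precision=1,suppress=True)
for n in("top","scene"):
  c=cam(n);W=pts(c)
  for l,a in dict(coarse=((640,245),28,42,48),lid=((638,88),4,16,38),knob=((638,88),34,48,25),ring=((471,245),54,64,36)).items():
    try: print(n,l,fit(W,*a)[:4],fit(W,*a,29.5)[0])
    except Exception: print(n,l,"none")
  if n=="top":
   for x0 in range(350,800,50): print(x0,[int(np.nanmax(np.where((W[...,0]//50*50==x0)&(W[...,1]//50*50==y0),W[...,2],-1))) for y0 in range(-400,400,50)])
E
```

```text
[ 448.7 -100.5  115.3]
wrist under [ 450.7 -104.1] 31.129701614379883 791 34.8602746129489 [ 450.  -103.9]
wrist ring none
top coarse (array([633.3, 249.1]), 31.65947723388672, 106, np.float64(34.76514887474025)) [632.7 248.1]
top lid (array([638. ,  87.6]), 37.92107009887695, 339, np.float64(11.470243073595611)) [643.   87.9]
top knob (array([641.2,  87.4]), 10.952423095703125, 57, np.float64(40.569230236208114)) [654.  112.5]
top ring (array([473.7, 247.1]), 34.48020935058594, 103, np.float64(58.00524576793953)) [472.6 245.2]
350 [5, 13, 12, -1, -1, 599, 633, 640, 630, 9, 16, 20, 20, 20, 6, 3]
400 [6, 6, 4, -1, 506, 550, 560, 552, 6, 37, 6, 41, 61, 60, 6, 2]
450 [5, 5, 4, -1, 476, 474, 508, 511, 38, 39, 6, 42, 62, 61, 37, 2]
500 [5, 5, 6, 6, 5, -1, 463, 37, 5, 38, 8, 40, 60, 61, 39, 3]
550 [5, 6, 6, 6, 6, 5, 38, 39, 6, 5, 7, 6, 7, 6, 7, 1]
600 [6, 6, 37, 37, 6, 40, 38, 8, 6, 46, 16, 6, 38, 40, 7, 3]
650 [5, 5, 37, 32, 7, 37, 38, 6, 6, 44, 13, 6, 37, 37, 6, 2]
700 [29, 420, 419, 5, 6, 6, 6, 6, 6, 6, 6, 7, 8, 7, 17, 3]
750 [28, 420, 419, 12, 13, 15, 14, 117, 117, 116, 6, 38, 36, 29, 18, 1]
scene coarse none
scene lid (array([607.5,  84.5]), 9.999999747378752e-05, 1, np.float64(6.756174295949222)) [628.4 105.4]
scene knob none
scene ring (array([469.3, 245.4]), 32.444488525390625, 116, np.float64(56.6756075535489)) [469.  244.5]
```

step_arm(increments=[{"slide":[0,-0.001,0.04],"roll":0},{"slide":[0,-0.001,0.08],"roll":0},{"slide":[0,-0.001,0.1],"roll":0},{"slide":[0,-0.001,0.105],"roll":0},{"slide":[0,-0.001,0.105],"roll":0}])

```text
t: 3.7
eef_pos: [450.7, -101.5, 12.8]
tcp_rot: [-3.141, 0.001, -3.141]
ft_force: [-1.1, -0.0, -0.5]
opening: 1.0
grip_force: 0.0
```

step_arm(increments=[{"slide":[0,0,0],"roll":0},{"slide":[0,0,0],"roll":0},{"slide":[0,0,0],"roll":0},{"slide":[0,0,0],"roll":0}], fingers=0)

```text
t: 4.2
eef_pos: [450.0, -101.6, 11.9]
tcp_rot: [3.142, 0.0, -3.142]
ft_force: [-0.3, -0.7, 0.6]
opening: 0.636
grip_force: 0.0
```

step_arm(increments=[{"slide":[0,0,0],"roll":0},{"slide":[0,0,0],"roll":0}])

```text
t: 4.45
eef_pos: [450.0, -101.5, 11.8]
tcp_rot: [3.141, -0.0, -3.141]
ft_force: [0.6, 0.4, 0.0]
opening: 0.426
grip_force: 0.0
```

step_arm(increments=[{"slide":[0,0,0],"roll":0}])

```text
t: 4.58
eef_pos: [449.9, -101.5, 11.8]
tcp_rot: [3.141, -0.0, -3.141]
ft_force: [-0.4, 0.9, -0.2]
opening: 0.323
grip_force: 0.0
```

```bash
python3 - 2>/dev/null <<'E'
from h import *
c=cam("wrist");a=c["color"][...,::-1]
b=cam("scene")["color"][120:340,160:460,::-1]
cv2.imwrite("pics/w3.png",np.hstack([cv2.resize(a[150:400,150:490],(400,294)),cv2.resize(b,(400,294))]));print(state()["opening"])
E
```

```text
0.2333196395054381
```

View pics/w3.png

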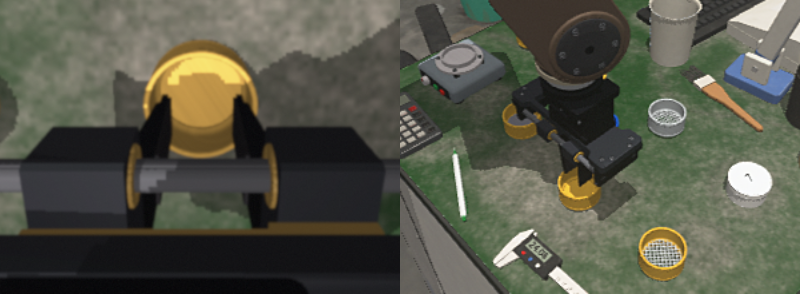

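The wrist crop shows the pan at about (200,100), on the -x side of the fingers. It isn't between them, so I'll measure where it is.

```bash
python3 look.py w4.png 2>/dev/null; python3 - 2>/dev/null <<'E'
from h import *
np.set_printoptions(precision=1,suppress=True)
c=cam("wrist");W=pts(c)
for xy in((430,-102),(415,-102)): print(fit(W,xy,30,41,45),fit(W,xy,30,41,45,29.5)[0])
# brass pixels only
a=c["color"].astype(int);m=(a[...,0]-a[...,2]>60)&(W[...,2]>28)&(W[...,2]<42)
p=W[m];print(p.min(0),p.max(0),len(p)); print(np.percentile(p[:,0],[2,98]),np.percentile(p[:,1],[2,98]))
f=(a.sum(-1)<150)&(W[...,2]<60)&(np.hypot(W[...,0]-450,W[...,1]+102)<80);q=W[f];print("dark",np.percentile(q,[2,50,98],axis=0),len(q))
c=cam("scene");W=pts(c);a=c["color"].astype(int);m=(a[...,0]-a[...,2]>60)&(W[...,2]>28)&(W[...,2]<42)&(abs(W[...,1]+102)<60)
p=W[m];print("scene",p.min(0),p.max(0),len(p))
E
```

```text
[ 450.  -101.5   11.8]
wrist under [ 450.6 -103.9] 31.176876068115234 1493 34.73797651803392 [ 449.8 -103.8]
wrist ring none
(array([ 450.5, -103.7]), 31.178302764892578, 1055, np.float64(34.971268499837834)) [ 450.1 -103.8]
(array([ 447.8, -103.9]), 30.535993576049805, 806, np.float64(34.98407464816407)) [ 450.2 -103.8]
[ 419.5 -291.1   28. ] [484.8  97.   37.5] 3626
[420.4 480. ] [-288.2   93.4]
dark [[ 437.6 -129.     0.3]
 [ 439.4  -93.7   54.8]
 [ 478.9  -36.9   59.9]] 150
scene [ 417.8 -133.7   28.2] [464.1 -71.7  36.6] 139
```

```bash
python3 - 2>/dev/null <<'E'
from h import *
np.set_printoptions(precision=1,suppress=True)
s=state();print(s["opening"],s["eef_pos"],s["joints"],s["ft_force"])
pa=[]
for n in("wrist","scene"):
  c=cam(n);W=pts(c);a=c["color"].astype(int)
  m=(a.max(-1)<70)&(a.max(-1)-a.min(-1)<18)&(np.hypot(W[...,0]-450,W[...,1]+102)<60)&(W[...,2]<110)&(W[...,2]>5)
  q=W[m];print(n,len(q))
  for z0 in range(0,110,10):
    r=q[(q[:,2]>=z0)&(q[:,2]<z0+10)]
    if len(r)>2: print(z0,len(r),r.min(0),r.max(0))
  if n=="scene":
    v,u=np.argwhere(m).mean(0).astype(int) if m.any() else (260,320); im=c["color"][200:300,260:390,::-1]
  else: im=c["color"][180:330,220:420,::-1]
  pa.append(cv2.resize(im,(400,300),interpolation=cv2.INTER_CUBIC))
cv2.imwrite("pics/w5.png",np.hstack(pa))
E
```

```text
0.11371177393007037 [ 450.  -101.5   11.8] [-0.4  0.5  2.1  0.   0.5 -1.9] [ 0.3  0.6 -0.1]
wrist 1245
50 61 [ 437.1 -112.1   50.9] [440.1 -94.3  59.9]
60 166 [ 437.2 -114.6   60. ] [439.9 -91.2  70. ]
70 292 [ 437.1 -116.    70. ] [451.1 -90.   80. ]
80 278 [ 437.2 -116.6   80. ] [454.4 -89.3  89.9]
90 232 [ 437.2 -112.7   90.1] [447.2 -93.2 100. ]
100 216 [ 437.2 -110.8  100.1] [460.8 -95.1 110. ]
scene 191
40 3 [ 442.9 -109.    49.4] [ 457.2 -108.    49.9]
50 31 [ 437.2 -111.5   50.7] [456.5 -94.9  59.9]
60 42 [ 435.6 -112.5   60.2] [458.9 -92.6  69.6]
70 45 [ 436.2 -114.1   70.1] [452.7 -90.3  79.8]
80 35 [ 435.6 -114.7   80. ] [456.9 -89.8  88.9]
90 26 [ 435.7 -116.    90.4] [ 455.9 -106.4  100. ]
100 8 [ 436.1 -116.3  100.2] [ 455.3 -110.4  103.8]
```

View pics/w5.png

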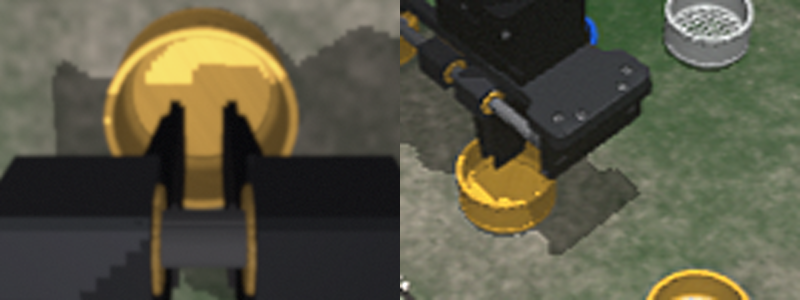

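The pan hasn't moved. The finger tips are really at about z=50 while the state reports 12, so the reported TCP sits about 38 mm beyond the real tips. The fingers closed above the pan. I'll open them, check again, then go lower.

step_arm(increments=[{"slide":[0,0,0],"roll":0},{"slide":[0,0,0],"roll":0},{"slide":[-0.002,-0.001,0],"roll":0},{"slide":[-0.002,-0.001,0],"roll":0},{"slide":[-0.002,-0.001,0],"roll":0}], fingers=1)

```text
t: 5.55
eef_pos: [452.0, -102.5, 11.8]
tcp_rot: [3.141, 0.0, -3.141]
ft_force: [0.2, 0.3, -0.6]
opening: 0.506
grip_force: 0.0
```

step_arm(increments=[{"slide":[0,0,0],"roll":0},{"slide":[0,0,0],"roll":0},{"slide":[0,0,0],"roll":0}])

```text
t: 5.92
eef_pos: [452.0, -102.6, 11.8]
tcp_rot: [3.142, 0.0, -3.141]
ft_force: [0.1, 0.1, -0.3]
opening: 0.821
grip_force: 0.0
```

```bash
cat > tips.py <<'E'
from h import *
np.set_printoptions(precision=1,suppress=True)
s=state();e=s["eef_pos"];print(s["opening"],e,s["t"])
for n in("wrist","scene"):
  c=cam(n);W=pts(c);a=c["color"].astype(int)
  m=(a.max(-1)<70)&(a.max(-1)-a.min(-1)<18)&(abs(W[...,0]-e[0])<25)&(abs(W[...,1]-e[1])<75)&(W[...,2]<e[2]+75)&(W[...,2]>e[2]-15)
  q=W[m];
  for sd in(-1,1):
    p=q[(q[:,1]-e[1])*sd>0]
    if len(p)>5: print(n,sd,len(p),"low z",np.sort(p[:,2])[:4],"x",np.percentile(p[:,0],[2,98]),"low y",p[p[:,2]<p[:,2].min()+15][:,1].min(),p[p[:,2]<p[:,2].min()+15][:,1].max())
E
python3 tips.py 2>/dev/null
```

```text
0.8208817271782188 [ 452.  -102.6   11.8] 5.925
wrist -1 1064 low z [-0.2  0.   0.2  0.3] x [439.5 461.2] low y -169.4554864066413 -153.59896376947324
wrist 1 1097 low z [-0.5 -0.5 -0.4 -0.2] x [439.5 468.8] low y -55.139872549421774 -30.427434102659888
scene -1 63 low z [-0.5  0.2 48.  48.9] x [438.5 462.9] low y -157.1548931654185 -120.79331184085919
scene 1 137 low z [-1.   1.3 47.9 48. ] x [438.4 461.3] low y -53.894639505493956 -53.38992454712121
```

step_arm(increments=[{"slide":[0,0,0],"roll":0},{"slide":[0,0,0.01],"roll":0},{"slide":[0,0,0.02],"roll":0},{"slide":[0,0,0.03],"roll":0},{"slide":[0,0,0.033],"roll":0}])

```text
t: 6.65
eef_pos: [451.6, -102.4, -22.1]
tcp_rot: [3.141, -0.001, -3.141]
ft_force: [-0.3, -0.2, 0.1]
opening: 0.999
grip_force: 0.0
```

```bash
python3 tips.py 2>/dev/null;python3 - 2>/dev/null <<'E'
from h import *
print(state()["ft_force"])
c=cam("scene");a=c["color"][200:300,240:400,::-1];b=cam("wrist")["color"][150:350,160:480,::-1]
cv2.imwrite("pics/w6.png",np.hstack([cv2.resize(a,(400,250)),cv2.resize(b,(400,250))]))
E
```

```text
0.9991025661783497 [ 451.6 -102.4  -22.1] 6.65
wrist -1 1368 low z [-0.6 -0.5 -0.5 -0.5] x [439.2 471.3] low y -168.55281539652637 -142.31400737036597
wrist 1 1424 low z [-0.9 -0.7 -0.6 -0.6] x [437.  464.9] low y -70.77769973248597 -27.668231887327295
scene -1 93 low z [-1.5 -1.1 -0.4 -0.3] x [437.9 473.3] low y -164.2270488598155 -141.01170295757527
scene 1 123 low z [-1.5 -0.4 -0.4 -0.3] x [437.8 468.2] low y -62.62790208701455 -29.342103929005248
[-0.80963183  0.2103554   0.1752377 ]
```

View pics/w6.png

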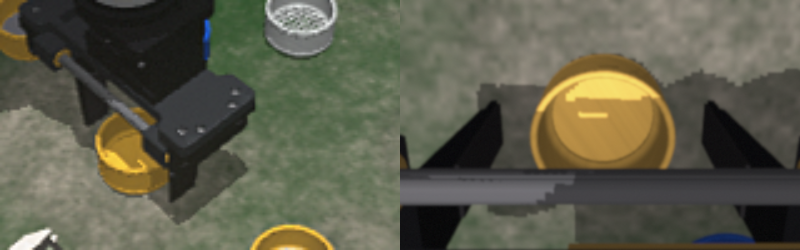

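The fingers straddle the pan at real tip z of about 14, so I'll close them.

step_arm(increments=[{"slide":[0,0,0.001],"roll":0},{"slide":[0,0,0.002],"roll":0},{"slide":[0,0,0.002],"roll":0},{"slide":[0,0,0.002],"roll":0},{"slide":[0,0,0.002],"roll":0}], fingers=0)

```text
t: 7.48
eef_pos: [452.0, -102.5, -23.1]
tcp_rot: [3.142, 0.0, -3.141]
ft_force: [0.4, 0.5, 0.7]
opening: 0.654
grip_force: 30.0
```

step_arm(increments=[{"slide":[0,0,0],"roll":0},{"slide":[0,0,0],"roll":0}])

```text
t: 7.72
eef_pos: [452.0, -102.5, -23.1]
tcp_rot: [3.142, 0.0, -3.141]
ft_force: [-0.2, -0.0, 0.7]
opening: 0.653
grip_force: 30.0
```

step_arm(increments=[{"slide":[0,0,-0.03],"roll":0},{"slide":[0,0,-0.07],"roll":0},{"slide":[0,0.02,-0.095],"roll":0},{"slide":[-0.003,0.06,-0.1],"roll":0},{"slide":[-0.006,0.11,-0.1],"roll":0}])

```text
t: 8.35
eef_pos: [458.3, 8.1, 77.4]
tcp_rot: [-3.141, 0.001, 3.14]
ft_force: [0.2, 0.1, -1.5]
opening: 0.65
grip_force: 30.0
```

step_arm(increments=[{"slide":[-0.003,0.055,0],"roll":0},{"slide":[-0.006,0.11,0],"roll":0},{"slide":[-0.009,0.165,0],"roll":0},{"slide":[-0.013,0.21,0],"roll":0},{"slide":[-0.014,0.2375,0],"roll":0}])

```text
t: 8.98
eef_pos: [471.6, 247.0, 76.6]
tcp_rot: [3.141, -0.0, -3.14]
ft_force: [-0.4, -0.9, -2.0]
opening: 0.655
grip_force: 30.0
```

step_arm(increments=[{"slide":[0,0,0],"roll":0},{"slide":[0,0,0.01],"roll":0}])

```text
t: 9.22
eef_pos: [471.9, 244.6, 66.7]
tcp_rot: [3.141, 0.001, -3.141]
ft_force: [-0.2, -0.1, -1.2]
opening: 0.655
grip_force: 30.0
```

```bash
python3 - 2>/dev/null <<'E'
from h import *
np.set_printoptions(precision=1,suppress=True)
s=state();e=s["eef_pos"];print(e,s["opening"],s["t"])
for n in("wrist","scene","top"):
  c=cam(n);W=pts(c);a=c["color"].astype(int);br=(a[...,0]-a[...,2]>60)
  zb=e[2]+23.1
  V=W.copy();V[~br]=np.nan;
  try:print(n,"part",fit(V,e[:2],zb+28,zb+41,48),fit(V,e[:2],zb+28,zb+41,48,29.5)[0])
  except Exception:print("x")
  try:print(n,"ring",fit(W,(471,245),54,63,36),fit(W,(471,245),54,63,36,29.5)[0])
  except Exception:print("x")
  if n!="top":save(c,n+"7.png")
a=cv2.imread("pics/scene7.png")[90:240,130:330];b=cv2.imread("pics/wrist7.png")[100:350,160:480]
cv2.imwrite("pics/w7.png",np.hstack([cv2.resize(a,(400,300)),cv2.resize(b,(400,300))]))
E
```

```text
[471.9 244.6  66.7] 0.6547198198847585 9.225
wrist part (array([471.6, 242.9]), 32.504005432128906, 1810, np.float64(124.62001475253172)) [469.7 243.1]
wrist ring (array([464. , 244.3]), 29.845605850219727, 482, np.float64(57.937649641211664)) [470.5 244. ]
scene part (array([467.1, 244.1]), 32.0692138671875, 78, np.float64(121.79832334708397)) [468.5 242.8]
scene ring (array([469.1, 244.7]), 31.881694793701172, 87, np.float64(56.79557754763687)) [468.8 244.5]
x
x
```

View pics/w7.png

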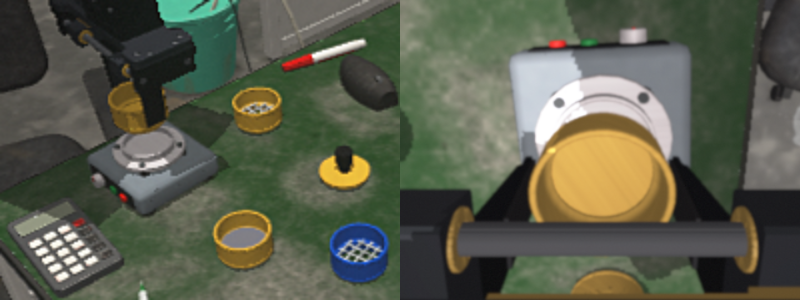

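The pan hangs level over the ring, about 0.6 mm off in x and 1.2 mm in y. I'll correct that and lower it.

step_arm(increments=[{"slide":[-0.0006,0.0012,0.01],"roll":0},{"slide":[-0.0006,0.0012,0.024],"roll":0},{"slide":[-0.0006,0.0012,0.03],"roll":0},{"slide":[-0.0006,0.0012,0.034],"roll":0},{"slide":[-0.0006,0.0012,0.037],"roll":0}])

```text
t: 10.0
eef_pos: [472.5, 246.2, 29.6]
tcp_rot: [3.141, 0.0, -3.141]
ft_force: [-0.1, -0.0, -1.1]
opening: 0.653
grip_force: 30.0
```

step_arm(increments=[{"slide":[0,0,0.0006],"roll":0},{"slide":[0,0,0.0006],"roll":0}])

```text
t: 10.25
eef_pos: [472.6, 246.2, 29.4]
tcp_rot: [3.141, 0.0, -3.141]
ft_force: [0.6, 0.1, -0.2]
opening: 0.657
grip_force: 30.0
```

step_arm(increments=[{"slide":[0,0,0],"roll":0},{"slide":[0,0,0],"roll":0},{"slide":[0,0,0],"roll":0},{"slide":[0,0,0],"roll":0}], fingers=1)

```text
t: 10.75
eef_pos: [472.5, 246.2, 29.3]
tcp_rot: [3.141, 0.0, -3.141]
ft_force: [0.0, 0.2, -0.1]
opening: 0.982
grip_force: 0.0
```

step_arm(increments=[{"slide":[0,0,-0.02],"roll":0},{"slide":[0,0,-0.05],"roll":0},{"slide":[0,-0.04,-0.05],"roll":0},{"slide":[-0.001,-0.09,-0.05],"roll":0},{"slide":[-0.002,-0.14,-0.05],"roll":0}])

```text
t: 11.38
eef_pos: [474.4, 104.9, 79.4]
tcp_rot: [3.141, 0.0, -3.141]
ft_force: [2.0, -0.4, 0.2]
opening: 0.997
grip_force: 0.0
```

```bash
cat > chk.py <<'E'
from h import *
import sys
np.set_printoptions(precision=1,suppress=True)
# args: list of x,y,zrim
s=state();print(s["eef_pos"],s["t"])
for n in("wrist","top","scene"):
  c=cam(n);W=pts(c);a=c["color"].astype(int);V=W.copy();V[(a[...,0]-a[...,2])<60]=np.nan
  for g in sys.argv[1:]:
    x,y,z=map(float,g.split(","))
    try:
      f=fit(V,(x,y),z-5,z+6,46);print(n,g,f[0],round(f[1],1),f[2],"z",f[3],"R",fit(V,(x,y),z-5,z+6,46,29.5)[0])
    except Exception: print(n,g,"none")
E
python3 chk.py 471,245,88 475,67,36 2>/dev/null
```

```text
[474.4 104.9  79.4] 11.375
wrist 471,245,88 [469.8 244.7] 32.0 1405 z 86.5440250677238 R [470.9 243.7]
wrist 475,67,36 [473.6  65.6] 31.2 931 z 34.99557439200342 R [473.1  66. ]
top 471,245,88 [477.  260.8] 25.4 36 z 87.44215105586272 R [473.3 245.6]
top 475,67,36 none
scene 471,245,88 [469.4 244.9] 32.0 115 z 85.9579549304483 R [469.4 245.2]
scene 475,67,36 [471.4  67.5] 32.0 134 z 34.07304967779555 R [471.9  66.8]
```

step_arm(increments=[{"slide":[-0.0005,-0.0392,0],"roll":0},{"slide":[-0.0005,-0.0392,0.035],"roll":0},{"slide":[-0.0005,-0.0392,0.075],"roll":0},{"slide":[-0.0005,-0.0392,0.098],"roll":0},{"slide":[-0.0005,-0.0392,0.102],"roll":0}])

```text
t: 12.15
eef_pos: [474.4, 67.8, -23.9]
tcp_rot: [3.141, -0.002, -3.141]
ft_force: [-0.2, 0.2, -0.2]
opening: 0.998
grip_force: 0.0
```

step_arm(increments=[{"slide":[0,0,0],"roll":0},{"slide":[0,0,0],"roll":0},{"slide":[0,0,0],"roll":0},{"slide":[0,0,0],"roll":0},{"slide":[0,0,0],"roll":0}], fingers=0)

```text
t: 12.78
eef_pos: [475.3, 67.0, -22.3]
tcp_rot: [3.141, 0.001, -3.141]
ft_force: [-1.0, 1.2, 6.4]
opening: 0.65
grip_force: 30.0
```

step_arm(increments=[{"slide":[0,0,-0.03],"roll":0},{"slide":[0,0,-0.08],"roll":0},{"slide":[0,0,-0.12],"roll":0},{"slide":[0.001,0.05,-0.12],"roll":0},{"slide":[0.002,0.1,-0.12],"roll":0}])

```text
t: 13.4
eef_pos: [473.2, 167.8, 97.9]
tcp_rot: [3.141, 0.001, 3.14]
ft_force: [0.3, 0.0, -0.8]
opening: 0.649
grip_force: 30.0
```

step_arm(increments=[{"slide":[0,0.04,0],"roll":0},{"slide":[0,0.07,0],"roll":0},{"slide":[0.0007,0.0791,0],"roll":0},{"slide":[0.0007,0.0791,0],"roll":0}])

```text
t: 13.9
eef_pos: [472.0, 245.9, 97.1]
tcp_rot: [-3.141, -0.0, -3.141]
ft_force: [-0.0, 0.3, -1.5]
opening: 0.648
grip_force: 30.0
```

```bash
python3 chk.py 471,245,88 471,245,156 2>/dev/null
python3 - <<'E'
from h import *
c=cam("scene");save(c,"s8.png");b=cam("wrist")["color"][100:350,160:480,::-1]
cv2.imwrite("pics/w8.png",np.hstack([cv2.resize(c["color"][60:210,130:330,::-1],(400,300)),cv2.resize(b,(400,300))]))
E
```

```text
[472.  245.9  97.1] 13.9
wrist 471,245,88 [462.4 244.8] 29.3 464 z 87.12046560955599 R [471.  244.7]
wrist 471,245,156 [470.7 244.4] 31.7 1467 z 154.379482553574 R [469.9 244.5]
top 471,245,88 none
top 471,245,156 none
scene 471,245,88 [469.  243.8] 32.0 94 z 85.98733146927566 R [469.5 245.5]
scene 471,245,156 [467.4 245.6] 31.8 53 z 153.37664603188023 R [469.1 244.3]
```

View pics/w8.png

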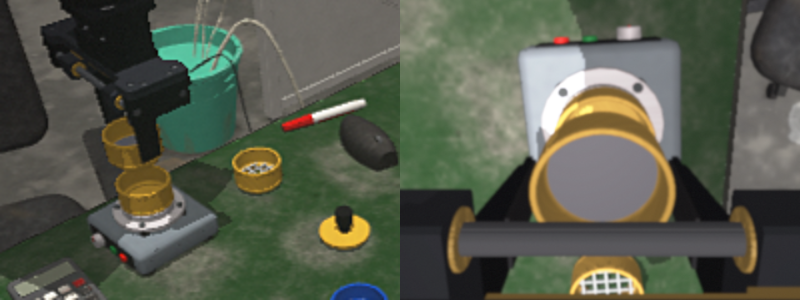

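The fine sieve hangs level over the seated pan, within 1 mm. I'll lower it.

step_arm(increments=[{"slide":[-0.0006,0.0004,0.012],"roll":0},{"slide":[-0.0006,0.0004,0.026],"roll":0},{"slide":[-0.0006,0.0004,0.032],"roll":0},{"slide":[-0.0006,0.0004,0.036],"roll":0},{"slide":[-0.0006,0.0004,0.038],"roll":0}])

```text
t: 14.78
eef_pos: [472.9, 246.5, 59.0]
tcp_rot: [3.142, -0.0, -3.141]
ft_force: [-0.0, 0.4, -1.1]
opening: 0.649
grip_force: 30.0
```

step_arm(increments=[{"slide":[0,0,0.0004],"roll":0},{"slide":[0,0,0.0004],"roll":0}])

```text
t: 15.02
eef_pos: [473.0, 246.5, 59.0]
tcp_rot: [3.141, 0.0, -3.141]
ft_force: [1.3, -0.6, -1.1]
opening: 0.649
grip_force: 30.0
```

step_arm(increments=[{"slide":[0,0,0.0007],"roll":0},{"slide":[0,0,0.0012],"roll":0}])

```text
t: 15.28
eef_pos: [473.1, 246.5, 58.6]
tcp_rot: [3.141, 0.001, -3.141]
ft_force: [-4.0, -1.6, 14.5]
opening: 0.651
grip_force: 30.0
```

step_arm(increments=[{"slide":[0,0,0],"roll":0},{"slide":[0,0,0],"roll":0},{"slide":[0,0,0],"roll":0},{"slide":[0,0,0],"roll":0}], fingers=1)

```text
t: 15.78
eef_pos: [472.9, 246.5, 57.6]
tcp_rot: [3.142, -0.0, -3.141]
ft_force: [-0.6, 0.0, -0.4]
opening: 0.982
grip_force: 0.0
```

step_arm(increments=[{"slide":[0,0,-0.02],"roll":0},{"slide":[0,0,-0.045],"roll":0},{"slide":[0,-0.04,-0.045],"roll":0},{"slide":[0.001,-0.09,-0.045],"roll":0},{"slide":[0.003,-0.147,-0.045],"roll":0}])

```text
t: 16.4
eef_pos: [469.8, 98.3, 102.7]
tcp_rot: [3.141, 0.0, -3.14]
ft_force: [0.7, -0.9, -0.2]
opening: 1.0
grip_force: 0.0
```

step_arm(increments=[{"slide":[0.002,-0.06,0],"roll":0},{"slide":[0.004,-0.12,0],"roll":0},{"slide":[0.006,-0.18,0],"roll":0},{"slide":[0.008,-0.24,0],"roll":0},{"slide":[0.01,-0.3,0.02],"roll":0}])

```text
t: 17.02
eef_pos: [460.5, -202.3, 83.6]
tcp_rot: [-3.14, 0.003, -3.142]
ft_force: [1.2, 0.3, -0.7]
opening: 1.0
grip_force: 0.0
```

```bash
python3 chk.py 471,245,117 459,-258,36 633,248,36 2>/dev/null
```

```text
[ 460.5 -202.3   83.6] 17.025
wrist 471,245,117 none
wrist 459,-258,36 [ 458.4 -259.9] 31.3 914 z 34.989698054711766 R [ 457.6 -259.5]
wrist 633,248,36 none
top 471,245,117 [473.  246.6] 31.2 116 z 116.24270276904798 R [473.2 246.2]
top 459,-258,36 none
top 633,248,36 [633.1 249. ] 31.3 93 z 34.89844692958013 R [632.8 248.3]
scene 471,245,117 [468.4 246.3] 32.9 121 z 114.76048989532035 R [469.6 245.6]
scene 459,-258,36 [ 456.4 -258.5] 31.6 227 z 34.31467655411166 R [ 456.2 -258.5]
scene 633,248,36 [627.8 248.9] 32.3 87 z 33.93502079828477 R [628.6 247.6]
```

step_arm(increments=[{"slide":[0.0005,-0.05,0],"roll":0},{"slide":[0.0005,-0.0577,0.03],"roll":0},{"slide":[0.0005,-0.0577,0.075],"roll":0},{"slide":[0.0005,-0.0577,0.1],"roll":0},{"slide":[0.0005,-0.0577,0.105],"roll":0}])

```text
t: 17.8
eef_pos: [459.2, -256.1, -23.1]
tcp_rot: [3.14, -0.002, -3.14]
ft_force: [0.7, 0.2, -0.3]
opening: 1.002
grip_force: 0.0
```

step_arm(increments=[{"slide":[0,0,0],"roll":0},{"slide":[0,0,0],"roll":0},{"slide":[0,0,0],"roll":0},{"slide":[0,0,0],"roll":0},{"slide":[0,0,0],"roll":0}], fingers=0)

```text
t: 18.42
eef_pos: [459.8, -257.7, -21.6]
tcp_rot: [-3.141, 0.001, -3.141]
ft_force: [-0.8, 0.8, 6.6]
opening: 0.656
grip_force: 30.0
```

step_arm(increments=[{"slide":[0,0,-0.03],"roll":0},{"slide":[0,0,-0.08],"roll":0},{"slide":[0,0.01,-0.135],"roll":0},{"slide":[-0.001,0.06,-0.15],"roll":0},{"slide":[-0.003,0.11,-0.15],"roll":0}])

```text
t: 19.05
eef_pos: [462.7, -146.7, 129.3]
tcp_rot: [-3.141, 0.003, 3.14]
ft_force: [0.9, 0.3, -1.8]
opening: 0.649
grip_force: 30.0
```

step_arm(increments=[{"slide":[-0.002,0.06,0],"roll":0},{"slide":[-0.004,0.12,0],"roll":0},{"slide":[-0.006,0.18,0],"roll":0},{"slide":[-0.007,0.24,0],"roll":0},{"slide":[-0.008,0.295,0],"roll":0}])

```text
t: 19.68
eef_pos: [470.0, 149.5, 128.0]
tcp_rot: [3.142, 0.0, -3.141]
ft_force: [1.1, 0.5, -1.7]
opening: 0.65
grip_force: 30.0
```

step_arm(increments=[{"slide":[-0.001,0.05,0],"roll":0},{"slide":[-0.0019,0.085,0],"roll":0},{"slide":[-0.0019,0.099,0],"roll":0},{"slide":[-0.0019,0.099,0],"roll":0},{"slide":[-0.0019,0.099,0],"roll":0}])

```text
t: 20.3
eef_pos: [472.3, 245.4, 127.8]
tcp_rot: [-3.141, -0.0, 3.141]
ft_force: [0.4, -0.1, -1.2]
opening: 0.651
grip_force: 30.0
```

```bash
python3 chk.py 471,245,117 471,245,185 2>/dev/null
```

```text
[472.3 245.4 127.8] 20.3
wrist 471,245,117 [471.4 244.9] 31.2 593 z 115.94455102288643 R [471.  244.9]
wrist 471,245,185 [471.1 244.2] 31.9 1591 z 184.33069174321446 R [470. 244.]
top 471,245,117 none
top 471,245,185 none
scene 471,245,117 [470.4 244.8] 31.5 107 z 114.50002142067615 R [469.7 245.4]
scene 471,245,185 [468.4 245.8] 32.1 71 z 183.07541060530338 R [469.3 244.1]
```

step_arm(increments=[{"slide":[-0.0006,0.0009,0.012],"roll":0},{"slide":[-0.0006,0.0009,0.026],"roll":0},{"slide":[-0.0006,0.0009,0.033],"roll":0},{"slide":[-0.0006,0.0009,0.037],"roll":0},{"slide":[-0.0006,0.0009,0.039],"roll":0}])

```text
t: 21.08
eef_pos: [472.9, 247.4, 88.7]
tcp_rot: [3.142, -0.0, -3.141]
ft_force: [-0.6, 0.5, 0.0]
opening: 0.651
grip_force: 30.0
```

step_arm(increments=[{"slide":[0,0,0.0004],"roll":0},{"slide":[0,0,0.0008],"roll":0}])

```text
t: 21.32
eef_pos: [473.1, 247.4, 88.4]
tcp_rot: [3.141, 0.001, -3.141]
ft_force: [-1.3, -0.5, 3.5]
opening: 0.65
grip_force: 30.0
```

step_arm(increments=[{"slide":[0,0,0],"roll":0},{"slide":[0,0,0],"roll":0},{"slide":[0,0,0],"roll":0},{"slide":[0,0,0],"roll":0}], fingers=1)

```text
t: 21.82
eef_pos: [472.9, 247.4, 88.1]
tcp_rot: [3.141, 0.0, -3.141]
ft_force: [-0.8, -0.1, 0.7]
opening: 0.987
grip_force: 0.0
```

step_arm(increments=[{"slide":[0,0,-0.02],"roll":0},{"slide":[0,0,-0.045],"roll":0},{"slide":[-0.03,0.001,-0.045],"roll":0},{"slide":[-0.08,0.001,-0.045],"roll":0},{"slide":[-0.12,0.001,-0.045],"roll":0}])

```text
t: 22.45
eef_pos: [594.5, 248.4, 133.2]
tcp_rot: [3.141, 0.001, -3.141]
ft_force: [-0.7, -0.6, -1.0]
opening: 1.0
grip_force: 0.0
```

step_arm(increments=[{"slide":[0,0,0.04],"roll":0}])

```text
t: 22.58
eef_pos: [596.7, 248.6, 94.4]
tcp_rot: [3.14, 0.006, 3.141]
ft_force: [0.1, 0.9, -1.1]
opening: 0.998
grip_force: 0.0
```

```bash
python3 chk.py 471,245,146 633,248,36 2>/dev/null
```

```text
[596.7 248.6  94.4] 22.575
wrist 471,245,146 [472.2 246.1] 30.9 1534 z 145.02941392491533 R [471.3 246.1]
wrist 633,248,36 [631.1 246.8] 31.2 776 z 34.95564772254053 R [630.4 247.1]
top 471,245,146 [477.  232.9] 26.3 40 z 145.21550488109466 R [473.3 247.3]
top 633,248,36 none
scene 471,245,146 [470.5 247.1] 33.0 122 z 143.6725465583229 R [469.6 246.5]
scene 633,248,36 [630.7 247.2] 33.6 84 z 34.01300182795876 R [628.6 247.7]
```

step_arm(increments=[{"slide":[-0.0393,0,0.005],"roll":0},{"slide":[-0.0393,0,0.04],"roll":0},{"slide":[-0.0393,0,0.085],"roll":0},{"slide":[-0.0393,0,0.11],"roll":0},{"slide":[-0.0393,0,0.1155],"roll":0}])

```text
t: 23.35
eef_pos: [631.9, 248.6, -22.3]
tcp_rot: [-3.141, -0.001, -3.141]
ft_force: [0.9, -0.4, 0.2]
opening: 1.0
grip_force: 0.0
```

step_arm(increments=[{"slide":[0,0,0],"roll":0},{"slide":[0,0,0],"roll":0},{"slide":[0,0,0],"roll":0},{"slide":[0,0,0],"roll":0},{"slide":[0,0,0],"roll":0}], fingers=0)

```text
t: 23.98
eef_pos: [632.5, 248.5, -21.7]
tcp_rot: [3.141, 0.001, -3.141]
ft_force: [-1.4, -0.6, 6.7]
opening: 0.654
grip_force: 30.0
```

step_arm(increments=[{"slide":[0,0,-0.03],"roll":0},{"slide":[0,0,-0.08],"roll":0},{"slide":[0,0,-0.135],"roll":0},{"slide":[0,0,-0.18],"roll":0},{"slide":[0.02,0,-0.18],"roll":0}])

```text
t: 24.6
eef_pos: [614.0, 248.7, 161.2]
tcp_rot: [3.14, 0.006, 3.141]
ft_force: [-0.1, 0.5, -1.9]
opening: 0.65
grip_force: 30.0
```

step_arm(increments=[{"slide":[0.05,-0.0005,0],"roll":0},{"slide":[0.1,-0.001,0],"roll":0},{"slide":[0.13,-0.0012,0],"roll":0},{"slide":[0.1393,-0.0012,0],"roll":0},{"slide":[0.1393,-0.0012,0],"roll":0}])

```text
t: 25.22
eef_pos: [473.4, 247.3, 157.8]
tcp_rot: [3.141, 0.001, -3.141]
ft_force: [0.9, -0.3, -0.4]
opening: 0.648
grip_force: 30.0
```

step_arm(increments=[{"slide":[0,0,0],"roll":0},{"slide":[0,0,0],"roll":0}])

```text
t: 25.48
eef_pos: [473.6, 247.1, 157.3]
tcp_rot: [3.142, -0.0, 3.141]
ft_force: [0.7, 0.9, -1.3]
opening: 0.654
grip_force: 30.0
```

```bash
python3 chk.py 471,246,146 471,246,214 2>/dev/null
```

```text
[473.6 247.1 157.3] 25.475
wrist 471,246,146 [471.4 246. ] 31.1 741 z 145.04992000377442 R [470.9 246. ]
wrist 471,246,214 [472.8 245.7] 32.0 1632 z 213.9574724194523 R [471.6 245.6]
top 471,246,146 none
top 471,246,214 none
scene 471,246,146 [470.8 246.1] 32.9 128 z 143.42980103020562 R [469.8 246.5]
scene 471,246,214 [469.8 247.1] 31.7 88 z 212.33954824735 R [470.5 246.1]
```

Offset is about -0.7 mm in x and +0.3 mm in y. I'll lower 40 mm.

step_arm(increments=[{"slide":[0.0006,0.0003,0.012],"roll":0},{"slide":[0.0006,0.0003,0.026],"roll":0},{"slide":[0.0006,0.0003,0.033],"roll":0},{"slide":[0.0006,0.0003,0.037],"roll":0},{"slide":[0.0006,0.0003,0.0395],"roll":0}])

```text
t: 26.25
eef_pos: [472.3, 247.5, 117.9]
tcp_rot: [3.141, -0.0, -3.141]
ft_force: [-0.6, -0.5, -0.1]
opening: 0.654
grip_force: 30.0
```

step_arm(increments=[{"slide":[0,0,0.0004],"roll":0},{"slide":[0,0,0.0008],"roll":0}])

```text
t: 26.5
eef_pos: [472.4, 247.5, 117.5]
tcp_rot: [3.141, 0.0, -3.141]
ft_force: [-0.4, 0.2, -0.9]
opening: 0.651
grip_force: 30.0
```

step_arm(increments=[{"slide":[0,0,0.0006],"roll":0},{"slide":[0,0,0.0008],"roll":0}])

```text
t: 26.75
eef_pos: [472.6, 247.6, 117.2]
tcp_rot: [3.141, 0.001, -3.141]
ft_force: [-1.8, -1.2, 7.9]
opening: 0.655
grip_force: 30.0
```

step_arm(increments=[{"slide":[0,0,0],"roll":0},{"slide":[0,0,0],"roll":0},{"slide":[0,0,0],"roll":0},{"slide":[0,0,0],"roll":0}], fingers=1)

```text
t: 27.25
eef_pos: [472.3, 247.5, 116.4]
tcp_rot: [3.142, -0.0, -3.141]
ft_force: [0.2, -0.5, 0.4]
opening: 0.986
grip_force: 0.0
```

step_arm(increments=[{"slide":[0,0,-0.02],"roll":0},{"slide":[0,0,-0.05],"roll":0},{"slide":[-0.03,-0.03,-0.05],"roll":0},{"slide":[-0.07,-0.065,-0.05],"roll":0},{"slide":[-0.11,-0.1,-0.05],"roll":0}])

```text
t: 27.88
eef_pos: [583.4, 146.5, 166.7]
tcp_rot: [3.141, 0.0, -3.141]
ft_force: [0.1, 0.3, 0.8]
opening: 0.999
grip_force: 0.0
```

```bash
python3 chk.py 471,246,175 2>/dev/null
cat > knob.py <<'E'
from h import *
np.set_printoptions(precision=1,suppress=True)
import sys
x,y,z=map(float,sys.argv[1].split(","))  # disc top centre height
s=state();print(s["eef_pos"],s["t"])
for n in("wrist","top","scene"):
  c=cam(n);W=pts(c);a=c["color"].astype(int)
  br=(a[...,0]-a[...,2])>60
  V=W.copy();V[~br]=np.nan
  for nm,U,lo,hi,r in(("disc",V,z-4,z+5,36),("knob",np.where(br[...,None],np.nan,W),z+26,z+34,16)):
    try: f=fit(U,(x,y),lo,hi,r);print(n,nm,f[0],round(f[1],1),f[2],f[3])
    except Exception as e: print(n,nm,"none")
E
python3 knob.py 638,88,12 2>/dev/null
```

```text
[583.4 146.5 166.7] 27.875
wrist 471,246,175 [471.1 246.2] 31.7 2076 z 173.6465165576222 R [471.5 245.2]
top 471,246,175 none
scene 471,246,175 [469.1 247.1] 31.4 118 z 172.5404366011824 R [469.4 246.6]
[583.5 145.8 165.9] 28.025
wrist disc [639.4  85.5] 31.1 1516 11.426520265700901
wrist knob [638.2  86.1] 10.5 240 41.32280507922283
top disc [640.9  75.4] 27.6 115 11.599106090995065
top knob [0. 0.] 0.0 0 nan
scene disc [637.5  86.8] 31.4 264 10.38465355273712
scene knob [637.3  86. ] 12.2 47 39.982602531469865
```

step_arm(increments=[{"slide":[-0.03,-0.03,0.02],"roll":0},{"slide":[-0.058,-0.06,0.06],"roll":0},{"slide":[-0.058,-0.06,0.11],"roll":0},{"slide":[-0.058,-0.06,0.13],"roll":0},{"slide":[-0.058,-0.06,0.13],"roll":0}], fingers=0.5)

```text
t: 28.8
eef_pos: [639.1, 88.5, 35.3]
tcp_rot: [3.142, -0.003, -3.14]
ft_force: [-0.7, 0.5, 0.2]
opening: 0.54
grip_force: 0.0
```

step_arm(increments=[{"slide":[0,0,0],"roll":0},{"slide":[0,0,0],"roll":0}])

```text
t: 29.05
eef_pos: [640.9, 88.0, 38.0]
tcp_rot: [3.141, 0.002, -3.141]
ft_force: [-0.2, 0.2, 0.7]
opening: 0.504
grip_force: 0.0
```

```bash
python3 knob.py 638,88,12 2>/dev/null
```

```text
[640.9  88.   38. ] 29.05
wrist disc [639.4  85.5] 31.1 3690 11.26764324744461
wrist knob [638.8  85.9] 10.6 684 41.25853811753139
top disc [0. 0.] 0.0 0 nan
top knob [0. 0.] 0.0 0 nan
scene disc [636.9  87. ] 31.3 259 10.564336840091528
scene knob [637.2  86.8] 10.9 46 40.468339276210315
```

step_arm(increments=[{"slide":[0,-0.0008,0.02],"roll":0},{"slide":[0,-0.0008,0.04],"roll":0},{"slide":[0,-0.0008,0.052],"roll":0},{"slide":[0,-0.0008,0.056],"roll":0},{"slide":[0,-0.0008,0.056],"roll":0}])

```text
t: 29.82
eef_pos: [640.4, 86.8, -19.5]
tcp_rot: [3.142, -0.0, -3.141]
ft_force: [0.9, 0.3, 0.3]
opening: 0.503
grip_force: 0.0
```

step_arm(increments=[{"slide":[0,0,0],"roll":0},{"slide":[0,0,0],"roll":0},{"slide":[0,0,0],"roll":0},{"slide":[0,0,0],"roll":0}], fingers=0)

```text
t: 30.32
eef_pos: [640.5, 86.8, -19.2]
tcp_rot: [3.141, 0.001, -3.141]
ft_force: [-0.0, 0.7, 2.3]
opening: 0.223
grip_force: 30.0
```

step_arm(increments=[{"slide":[0,0,-0.03],"roll":0},{"slide":[0,0,-0.08],"roll":0},{"slide":[0,0,-0.135],"roll":0},{"slide":[0,0,-0.18],"roll":0},{"slide":[0,0,-0.208],"roll":0}])

```text
t: 30.95
eef_pos: [640.6, 86.7, 191.0]
tcp_rot: [3.141, 0.002, -3.141]
ft_force: [-0.0, 0.1, -2.7]
opening: 0.224
grip_force: 30.0
```

step_arm(increments=[{"slide":[0.035,0.033,0],"roll":0},{"slide":[0.075,0.072,0],"roll":0},{"slide":[0.115,0.11,0],"roll":0},{"slide":[0.15,0.143,0],"roll":0},{"slide":[0.168,0.1607,0],"roll":0}])

```text
t: 31.58
eef_pos: [470.4, 248.6, 188.6]
tcp_rot: [3.142, -0.0, -3.14]
ft_force: [0.8, 0.4, -0.9]
opening: 0.219
grip_force: 30.0
```

step_arm(increments=[{"slide":[0,0,0],"roll":0},{"slide":[0,0,0],"roll":0},{"slide":[0,0,0],"roll":0}])

```text
t: 31.95
eef_pos: [472.9, 246.7, 188.3]
tcp_rot: [-3.142, -0.0, 3.141]
ft_force: [-0.1, -0.3, -1.5]
opening: 0.221
grip_force: 30.0
```

```bash
python3 chk.py 471,246,175 2>/dev/null; python3 knob.py 471,246,219 2>/dev/null
python3 - <<'E'
from h import *
a=cam("scene")["color"][20:210,110:340,::-1];b=cam("wrist")["color"][100:350,160:480,::-1]
cv2.imwrite("pics/w9.png",np.hstack([cv2.resize(a,(400,300)),cv2.resize(b,(400,300))]))
E
```

```text
[472.9 246.7 188.3] 31.95
wrist 471,246,175 [466.1 246. ] 30.2 467 z 174.12560012182342 R [470.7 245.9]
top 471,246,175 [444.1 242.2] 5.8 6 z 174.4476655661141 R [473.4 242.5]
scene 471,246,175 [470.8 246.4] 32.5 118 z 172.9186381828268 R [469.3 246.5]
[472.7 246.9 188.3] 32.1
wrist disc [471.5 245.4] 31.1 3948 218.85124453842258
wrist knob [468.9 246. ] 14.8 1392 248.78232899126434
top disc [0. 0.] 0.0 0 nan
top knob [0. 0.] 0.0 0 nan
scene disc [470. 245.] 30.8 270 218.31134639836657
scene knob [470.3 245.4] 15.4 26 248.47431335424363
```

View pics/w9.png

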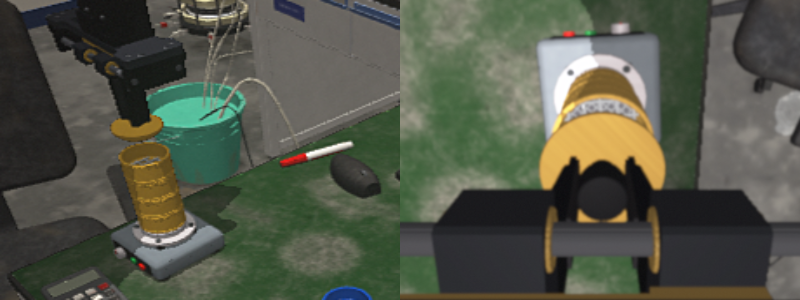

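The lid hangs level above a straight four-part stack. It needs about -0.6 mm in x and +0.7 mm in y, then I'll lower it.

step_arm(increments=[{"slide":[0.0006,0.0007,0.012],"roll":0},{"slide":[0.0006,0.0007,0.026],"roll":0},{"slide":[0.0006,0.0007,0.033],"roll":0},{"slide":[0.0006,0.0007,0.037],"roll":0},{"slide":[0.0006,0.0007,0.039],"roll":0}])

```text
t: 32.98
eef_pos: [471.8, 248.1, 149.3]
tcp_rot: [3.142, -0.0, -3.141]
ft_force: [-0.5, 0.8, -1.1]
opening: 0.221
grip_force: 30.0
```

step_arm(increments=[{"slide":[0,0,0.0005],"roll":0},{"slide":[0,0,0.001],"roll":0},{"slide":[0,0,0.001],"roll":0}])

```text
t: 33.35
eef_pos: [471.8, 248.1, 148.7]
tcp_rot: [3.141, 0.0, -3.141]
ft_force: [0.2, -0.5, 0.7]
opening: 0.224
grip_force: 30.0
```

Contact is starting at the expected height. I'll press lightly, release to half open, and retreat upward.

step_arm(increments=[{"slide":[0,0,0.0005],"roll":0},{"slide":[0,0,0.0007],"roll":0}])

```text
t: 33.6
eef_pos: [472.1, 248.2, 148.6]
tcp_rot: [3.141, 0.001, -3.141]
ft_force: [-1.5, -1.6, 8.8]
opening: 0.22
grip_force: 30.0
```

step_arm(increments=[{"slide":[0,0,0],"roll":0},{"slide":[0,0,0],"roll":0},{"slide":[0,0,0],"roll":0},{"slide":[0,0,0],"roll":0}], fingers=0.5)

```text
t: 34.1
eef_pos: [471.7, 248.1, 147.7]
tcp_rot: [3.142, -0.0, -3.141]
ft_force: [0.1, 0.4, -0.7]
opening: 0.497
grip_force: 0.0
```

step_arm(increments=[{"slide":[0,0,-0.02],"roll":0},{"slide":[0,0,-0.055],"roll":0},{"slide":[0,0,-0.08],"roll":0},{"slide":[0,-0.05,-0.08],"roll":0},{"slide":[0,-0.1,-0.08],"roll":0}])

```text
t: 34.72
eef_pos: [471.5, 147.2, 227.9]
tcp_rot: [3.141, 0.001, -3.14]
ft_force: [-0.2, 0.3, 0.7]
opening: 0.499
grip_force: 0.0
```

step_arm(increments=[{"slide":[0,-0.06,0],"roll":0},{"slide":[0,-0.12,0],"roll":0},{"slide":[0,-0.15,0],"roll":0},{"slide":[0,-0.15,0],"roll":0}])

```text
t: 35.22
eef_pos: [471.8, -3.5, 227.8]
tcp_rot: [3.142, 0.0, 3.139]
ft_force: [-0.2, 1.0, 0.1]
opening: 0.501
grip_force: 0.0
```

```bash
python3 knob.py 471,247,180 2>/dev/null; python3 - 2>/dev/null <<'E'
from h import *
np.set_printoptions(precision=2,suppress=True)
pa=[]
for n,(x,y) in(("scene",(471,247)),("top",(471,247))):
  c=cam(n);W=pts(c);a=c["color"].astype(int)
  m=((a[...,0]-a[...,2])>60)&(abs(W[...,2]-180)<4)&(np.hypot(W[...,0]-x,W[...,1]-y)<30)
  p=W[m];A=np.c_[p[:,:2]-p[:,:2].mean(0),np.ones(len(p))];print(n,"slope",np.linalg.lstsq(A,p[:,2],rcond=None)[0],len(p))
  im=c["color"][50:230,120:360,::-1] if n=="scene" else c["color"][120:300,190:430,::-1]
  pa.append(cv2.resize(im,(400,300)))
cv2.imwrite("pics/w10.png",np.hstack(pa))
E
```

```text
[471.8  -3.5 227.8] 35.225
wrist disc [471.5 245.5] 31.7 2931 178.8823824201073
wrist knob [472.4 238.6] 8.4 99 207.94034224018898
top disc [472.8 247.6] 31.4 502 179.64805421493594
top knob [472.5 247.5] 10.9 81 209.28898695512942
scene disc [469.5 246.9] 32.1 309 178.5548944392266
scene knob [469.2 248. ] 11.2 52 208.17401628999173
scene slope [ -0.    0.  178.7] 271
top slope [  0.01   0.   179.57] 453
```

View pics/w10.png

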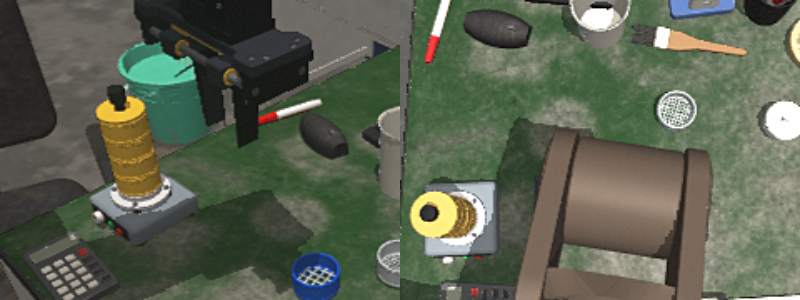

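The stack is complete, level (slope about 0) and at the expected height: the disc top reads 179.6 mm against 180 nominal. The bystanders are where they were and the arm is clear, so I'm handing in.

```bash
python3 -c "
from cell import env
print(env.job_done())"
```

```text
the job is handed in; nothing more can be done
None
```

The brass set is on the shaker in order (pan, fine, medium, coarse, lid), level and at full seated height; I left the steel sieve, tin, brush and blue look-alike alone and handed the job in at about 35 s (no verdict came back).

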